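# Load the scraper blade into the slide-rail block

### The job

Fit the scraper blade into the slotted brass block on the slide rail, ready for the next pass: lay it flat in the slot and slide it under the keeper strap, notched end first, until its notch is fully home on the locating pin, and leave the block run up against the rail's end stop. The pin has just been reset and nobody has measured it, so find it by feel, ease up to pin and stop slowly, and never force blade, pin or block; then let go, and leave the other things on the bench where they are.

Things in the scene. Friction and masses are not known exactly. Their poses are not given: they have to be found in the camera images.
- blade: plain steel scraper blade, 155 x 30 x 5 mm, 0.14 to 0.22 kg, lying flat on the wooden rest. Origin: centre of its underside; +x along it to the notched end, z up; ground edge at x = -77.5 mm. The notch is cut through on the centre line, open to +x, 15 mm deep, 16 mm wide at its mouth, narrowing over 7 mm to 10 mm; flat bottom at x = +62.5 mm
- notch (a point): point on the blade's underside, on its centre line at x = +66.5 mm in the blade's frame: where the pin's axis stands when the notch is fully home on the pin
- rest: fixed wooden blade rest: base 156 x 75 x 8 mm, with two cross bearers (14 along x, 62 along y, 22 mm high) centred at x = -66 and +66 mm. Origin: centre of its underside; x along its length. The blade lies across the bearers, 30 mm above the rest's underside, its middle span free on both sides down to the base
- rail: fixed dovetail slide rail of steel: foot 290 x 66 x 6 mm, rail 280 long x 44 mm wide at its top face, 24 mm above its underside. Origin: centre of its underside, on the 10 mm thick bench plate; +x along the rail towards the end stop, z up. End stop: steel block on the rail, 50 mm wide, x = 100 to 125 mm, its top 50 mm above the origin
- block: slotted brass block, 104 long (x = -56 to +48 mm) x 60 mm wide (y), that glides along the rail with about 5 N of friction, stays where it is left and never leaves the rail. Origin: on the rail's top face on its centre line; axes as the rail's (+x to the end stop). It meets the end stop when its origin is at x = +52 mm in the rail's frame, and starts 47 to 102 mm short of that
- slot (a point): point on the centre line of the floor of the block's slot, 24 mm straight above the block's origin. The slot runs along the block's x axis, 33 mm wide between side walls 8 mm high: open at its mouth (block x = -56 mm), shut at its far end by a 3 mm wall (x = +45 to +48 mm)
- strap (a point): middle of the underside of the fixed brass keeper strap over the slot (block x = +2 to +11 mm, this point at +6.5), 8 mm above the slot floor, strap 5 mm thick. Beyond it one round steel locating pin, 8 mm thick and 8 mm high, stands on the floor's centre line, screwed fast anywhere from block x = +20 to +32 mm: unmeasured, but seen from above and felt
- piston: nickel piston valve standing on its end, 19 mm in diameter, 99 mm tall; origin at the centre of its foot. A bystander
- micrometer: blued steel outside micrometer lying flat, about 130 x 45 x 15 mm; origin under the centre of its frame. A bystander
- guide: small green plastic valve guide, 26 x 17 x 14 mm; origin at the centre of its underside. A bystander
- crook: gold lacquered U-shaped tuning slide crook lying flat, about 95 x 60 x 15 mm; origin on its underside. A bystander
Mind the look-alikes: they are no part of the job. There is more than one size of the blade; the one meant has the size given above.

How it is judged:
By the outcome, as a careful person would: the job done as asked, in the order asked, and still so for the second after the job is handed in, with the robot touching nothing.
It also fails if it takes over 69 s, if anything falls off the work surface, if the arm or the gripper's body presses on something with over 40 N, if the wrist force passes 120 N, or if a joint passes its speed limit or range.

### The arm

A 6-joint arm with a two-finger parallel gripper is mounted at the origin on the work surface. World frame = base frame: x ahead of the robot, y to its left, z up, the work surface at z = 0. Lengths are in mm, angles in rad, forces in N, time in s.
With the tool pointing down it reaches from about 350 to 975 mm from the base axis. Payload 7.1 kg.
Tool frame: the origin (TCP) lies midway between the tips of the shut fingers; the grasp point (between the pads) lies 19 mm behind it; z points along the fingers, x is the direction in which the jaws open and shut, and the axes are right-handed (so a half turn about z gives the same grasp; the last joint's range is limited). The gripper opens to 88 mm and grips with 3 to 60 N. Pads are 20 mm wide; open, the fingers measure 115 mm over their backs; the gripper's body (75 mm by 178 mm) begins 61 mm behind the grasp point.
Start: joints at [-1.179, 0.423, 1.63, -0, 1.089, -0.019], TCP at [249.605, -572.977, 222.675] pointing down, gripper open.
Joint ranges: [-3, 3], [-0.9, 2.11], [0.09, 2.58], [-1.31, 4.45], [0.11, 2.69], [-2.54, 2.54]. Speed limits (rad/s): [2.39, 2.39, 3.01, 3.14, 3.14, 3.14].

### API

Orientations are given as a rotation vector (axis times angle).
In Python, from workcell import telemetry, imaging, ticket gives the robot as it stands.
- The arm moves only by the tool jog_arm, never from a script. Its arguments are lists of equal length, an entry for each row: "travel": the shift along the world's x, y, z in units of 400 mm (1.0 is 400 mm), a list of three; "dr": the turn, a rotation vector about the world's x, y, z in units of 90 degrees (1.0 is 90 degrees), a list of three. In form: {"travel": [[tx, ty, tz], ...], "dr": [[wx, wy, wz], ...]}. A call has exactly 10 rows; each row is the pose to reach, as a shift and turn from the pose measured when the call began; what a row does not reach only later rows make up. A row lasts 1/10 s, in which the tool goes at most 50 mm and 8.59 degrees, less where a joint would pass 70% of its speed; a pose out of reach is approached as far as the arm can. A call with a number of a shift or a turn outside -1 to 1 is refused whole. A call with a gripper value outside its range is refused whole. "hand" is the opening, from -1 (shut) to 1 (fully open), set as the call begins (left out, the last holds). The fingers move at their own pace and stop on an object; the grip force is fixed at half the most. Time passes only in rows, so rows that repeat a pose let the fingers close, or fill a call up. It gives the time, the measured TCP pose, the force and the opening at its end, in the units of the state.
- telemetry.get_obs(): the state, without advancing time (a new reading comes with each control period).
- imaging.get_image(name): name is "side" or "top" or "wrist"; returns a dict with "pixels" (480x640x3 uint8, red, green, blue), "range_z" (480x640 float32, mm along the optical axis (not along the pixel's ray), 0 where there is no reading), "fx", "fy", "cx", "cy" (pixels), "extrinsics" (4x4, takes a point from world to camera coordinates). Camera axes: x right, y down, z forward; pixel columns grow to the right and rows downward; lengths in mm; the calibration is good to about 2 mm. A picture is of the moment at which its call begins.
- ticket.close_job(): hands the job in, once; it reports no verdict.
The state is a dict: "t": time; "qpos": joint angles; "qvel": joint speeds; "joint_torque": joint torques, N m; "ee_pos": TCP position; "orientation": TCP orientation; "ft_force": force on the tool from outside, world axes, zero at the start; "moment": the same for the moment, N m; "width": finger opening in mm.
Only numpy, scipy, OpenCV 4.12 (cv2) and the standard library are available. Lean on these libraries where they do the work, as an engineer would, in place of code of your own. Each camera call takes 0.05 s, during which the arm holds its last target. There are 200 camera calls.

## Working session

There is one attempt and no reset: what is moved stays moved. The work goes in short steps, Python scripts to look and compute and a tool call to move; the robot and the scene stay as the last step left them, time stands still between calls to the robot, and variables do not carry over. Pictures are saved under pics/ and viewed, about 8 in all and at most 12, crops included, and the job is handed in when it is done.

Besides the shell and the picture viewer there is one more tool, called by a JSON object that holds its "api" and its "payload", one argument or row to a line. jog_arm: Moves the arm, as the interface text tells. Its arguments: {"type":"object","properties":{"travel":{"type":"array"},"dr":{"type":"array"},"hand":{"type":"number"}},"required":["travel","dr"]}

```bash
ls; mkdir -p pics; cat > h.py <<'E'
import numpy as np, cv2
from workcell import telemetry, imaging, ticket
def grab(name,save=None):
    d=imaging.get_image(name); np.savez(''+name+'.npz',**d)
    if save: cv2.imwrite('pics/'+save,d['pixels'][:,:,::-1])
    return d
def load(name): return dict(np.load(''+name+'.npz'))
def cloud(d):
    z=d['range_z'].astype(float); v,u=np.mgrid[0:480,0:640]
    P=np.stack([(u-d['cx'])/d['fx']*z,(v-d['cy'])/d['fy']*z,z],-1)
    T=np.linalg.inv(d['extrinsics']); W=P@T[:3,:3].T+T[:3,3]; W[z==0]=np.nan
    return W
E
python3 - <<'E'
from h import *
o=telemetry.get_obs(); print({k:np.round(v,3) for k,v in o.items()})
for n in('top','side'):
    d=grab(n,n+'1.png'); print(n,d['fx'],d['extrinsics'].round(3).tolist())
E
```

```text
pics
{'t': np.float64(0.0), 'qpos': array([-1.179,  0.424,  1.631, -0.   ,  1.089, -0.019]), 'qvel': array([ 0.001, -0.001, -0.002, -0.   ,  0.002, -0.   ]), 'joint_torque': array([-2.0000e-03, -5.4463e+01, -2.7368e+01,  6.4000e-02,  2.3000e-02,
       -0.0000e+00]), 'ee_pos': array([ 249.386, -572.46 ,  221.891]), 'orientation': array([-2.627e+00,  1.721e+00,  2.000e-03]), 'ft_force': array([-0.741,  0.372, -0.107]), 'moment': array([0.006, 0.013, 0.02 ]), 'width': np.float64(87.982)}
top 536.5269612742871 [[0.006, -1.0, 0.011, -74.625], [-0.997, -0.007, -0.073, 482.584], [0.073, -0.01, -0.997, 1212.883], [0.0, 0.0, 0.0, 1.0]]
side 560.5141269626683 [[-0.791, -0.612, -0.005, 366.432], [-0.407, 0.532, -0.743, 283.263], [0.458, -0.585, -0.67, 967.503], [0.0, 0.0, 0.0, 1.0]]
```

View pics/top1.png

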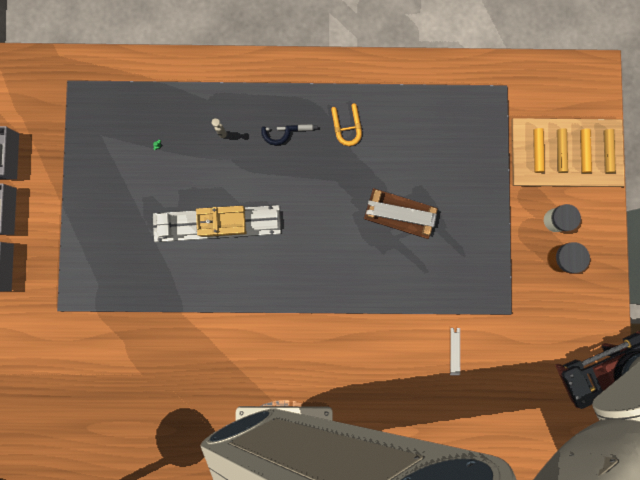

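View pics/side1.png

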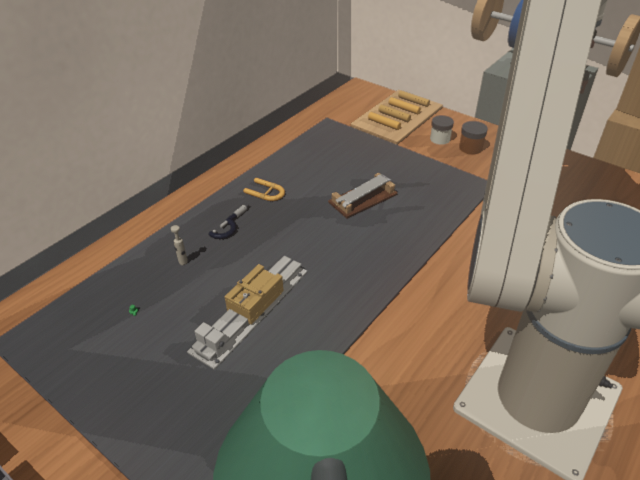

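The top view shows the rail and block at about (217,222), with the end stop on the left. The candidates for the blade are the strip on the wooden rest at (402,213) and a loose strip at (455,350) of about 105 mm. The one on the rest fits the description. Next is a close crop.

```bash
python3 - <<'E'
from h import *
d=load('top'); im=d['pixels'][:,:,::-1]
a=cv2.resize(im[185:242,355:450],None,fx=8,fy=8,interpolation=cv2.INTER_CUBIC)[:300]
a=cv2.resize(im[185:245,360:445],(680,480)[::1],interpolation=cv2.INTER_CUBIC)
a=cv2.resize(im[185:240,360:445],(420,272),interpolation=cv2.INTER_CUBIC)
s=load('side')['pixels'][:,:,::-1]
s1=cv2.resize(s[165:220,325:405],(380,272),interpolation=cv2.INTER_CUBIC)
b=cv2.resize(im[200:245,148:288],(800,257),interpolation=cv2.INTER_CUBIC)
cv2.imwrite('pics/crop1.png',np.vstack([np.hstack([a,s1]),b]))
W=cloud(d)
for nm,(r0,r1,c0,c1,z0,z1) in dict(blade=(185,245,355,450,43,52),bearer_all=(185,245,355,450,15,60),rail=(200,250,145,290,14,90),stop=(200,250,145,205,54,70),block=(200,250,190,260,48,95)).items():
    p=W[r0:r1,c0:c1].reshape(-1,3); p=p[(p[:,2]>z0)&(p[:,2]<z1)]
    r=cv2.minAreaRect(p[:,:2].astype(np.float32)); print(nm,len(p),np.round(p.mean(0),1),np.round(r[0],1),np.round(r[1],1),round(r[2],2),'z',np.percentile(p[:,2],[5,50,95]).round(1))
for c in [(224,220),(240,220),(205,222),(168,225),(183,224),(260,220),(402,213),(380,209),(425,217),(350,200),(300,220)]: print(c,W[c[1],c[0]].round(1))
E
```

```text
blade 745 [ 546.8 -262.7   46. ] [ 552.8 -262.7] [154.2  58.3] 76.09 z [43.4 45.8 49.5]
bearer_all 2232 [ 548.3 -265.1   31.2] [ 547.9 -271. ] [137.4 219.3] 0.38 z [15.7 24.3 48.1]
rail 3723 [522.7 152.1  42.4] [521.3 155.1] [113.7 329.7] 0.45 z [14.9 36.6 68.3]
stop 499 [519.7 230.1  60.8] [520.6 229.5] [ 60.2 107.7] 2.43 z [55.3 60.2 67.3]
block 1325 [525.5 141.5  62.3] [525.8 141.8] [ 60.4 104.2] 4.19 z [54.5 62.  70.9]
(224, 220) [526.6 132.7  60.4]
(240, 220) [527.1  97.5  58.8]
(205, 222) [521.6 174.3  62.5]
(168, 225) [515.1 257.7  55. ]
(183, 224) [519.5 228.8  36.7]
(260, 220) [530.3  55.6  33.4]
(402, 213) [ 547.3 -265.5   44.3]
(380, 209) [ 556.1 -215.8   43.7]
(425, 217) [ 538.2 -316.7   47.8]
(350, 200) [ 581.8 -150.8    6.2]
(300, 220) [533.2 -34.8  13.6]
```

View pics/crop1.png

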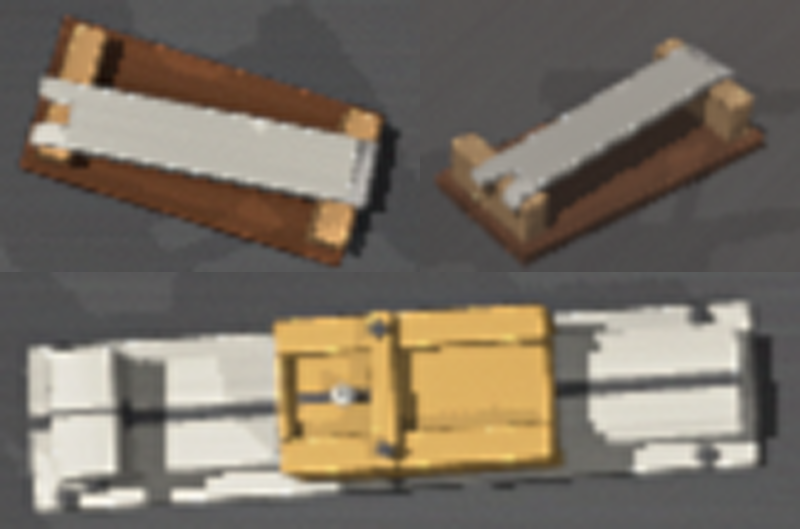

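The close crop shows the blade on the rest with its notch at the upper left, towards world +y. The pin is visible beyond the strap, and the slot mouth faces -y. I'll hover over the blade and refine with the wrist camera.

{"api": "jog_arm", "payload": {
  "travel": [
    [0.07,0.07,0],
    [0.15,0.15,0],
    [0.23,0.24,0],
    [0.31,0.32,0],
    [0.39,0.41,0],
    [0.47,0.49,0],
    [0.55,0.57,0],
    [0.63,0.65,0],
    [0.69,0.72,0],
    [0.745,0.775,0]
  ],
  "dr": [
    [0,0,0.06],
    [0,0,0.12],
    [0,0,0.19],
    [0,0,0.26],
    [0,0,0.33],
    [0,0,0.4],
    [0,0,0.47],
    [0,0,0.53],
    [0,0,0.58],
    [0,0,0.63]
  ]
}}

```text
t: 1.1
ee_pos: [548.4, -260.4, 221.6]
orientation: [-3.13, 0.26, 0.003]
ft_force: [-0.3, -0.2, 0.0]
width: 87.9
```

```bash
python3 - <<'E'
from h import *
d=grab('wrist','wrist1.png'); o=telemetry.get_obs(); print({k:np.round(v,3) for k,v in o.items() if k in('t','ee_pos','orientation','ft_force')})
W=cloud(d); z=W[:,:,2]; print(d['fx'],d['extrinsics'].round(2).tolist())
m=(z>42)&(z<55); p=W[m]; r=cv2.minAreaRect(p[:,:2].astype(np.float32)); print(len(p),r,np.percentile(p[:,2],[5,50,95]))
E
```

```text
{'t': np.float64(1.15), 'ee_pos': array([ 551.108, -258.138,  221.791]), 'orientation': array([-3.13 ,  0.252,  0.   ]), 'ft_force': array([ 1.929,  2.019, -0.868])}
398.08962808987934 [[0.99, -0.16, -0.0, -582.68], [-0.16, -0.96, 0.25, -193.24], [-0.04, -0.25, -0.97, 347.69], [0.0, 0.0, 0.0, 1.0]]
5694 ((546.025390625, -261.5967102050781), (153.47117614746094, 30.022443771362305), 79.44419860839844) [43.17457948 44.45966165 45.701078  ]
```

View pics/wrist1.png

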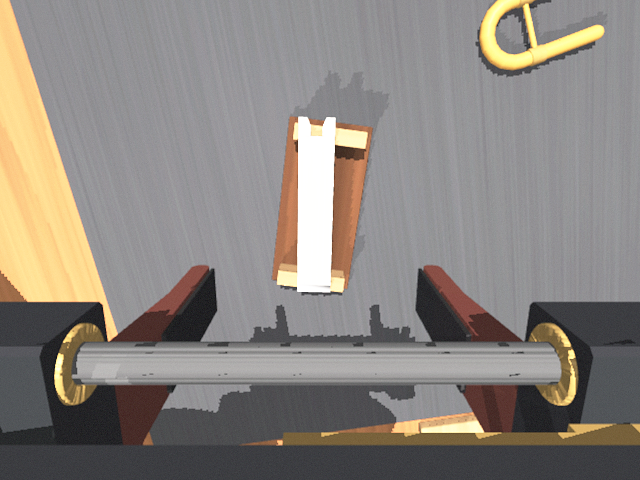

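```bash
python3 - <<'E'
from h import *
W=cloud(load('wrist')); z=W[:,:,2]
c=np.array([546,-261.6]); a=np.deg2rad(79.44); ex=np.array([np.cos(a),np.sin(a)]); ey=np.array([-ex[1],ex[0]])
q=W[...,:2]-c; x=q@ex; y=q@ey
for s in (1,-1):
  m=(z>33)&(z<43)&(abs(y)>18)&(abs(y)<40)&(np.sign(y)==s)&(abs(x)<90)
  for t in (1,-1):
    mm=m&(np.sign(x)==t); print(s,t,mm.sum(),np.percentile(x[mm],[2,50,98]).round(1) if mm.any() else '', np.percentile(y[mm],[2,98]).round(1) if mm.any() else '')
d=grab('wrist'); o=telemetry.get_obs(); print({k:np.round(v,3) for k,v in o.items() if k in('t','ee_pos','orientation','ft_force')})
W=cloud(d); z=W[:,:,2]
m=(z>42)&(z<55)&(W[:,:,1]<-150); p=W[m]; print(cv2.minAreaRect(p[:,:2].astype(np.float32)))
E
```

```text
1 1 25 [59.2 64.1 71. ] [18.2 19.2]
1 -1 273 [-72.8 -65.2 -58.6] [18.5 33.2]
-1 1 445 [53.6 60.3 67.4] [-39.6 -18.7]
-1 -1 175 [-77.9 -69.8 -64.2] [-27.8 -18.3]
{'t': np.float64(1.2), 'ee_pos': array([ 549.503, -259.827,  221.637]), 'orientation': array([-3.13e+00,  2.59e-01,  2.00e-03]), 'ft_force': array([-0.659, -0.921, -0.501])}
((546.0553588867188, -261.45697021484375), (153.4173583984375, 30.01110076904297), 79.45686340332031)
```

{"api": "jog_arm", "payload": {
  "travel": [
    [-0.005,-0.02,-0.05],
    [-0.01,-0.04,-0.1],
    [-0.015,-0.06,-0.15],
    [-0.02,-0.08,-0.2],
    [-0.025,-0.1,-0.25],
    [-0.027,-0.103,-0.28],
    [-0.027,-0.104,-0.3],
    [-0.027,-0.104,-0.3],
    [-0.027,-0.104,-0.3],
    [-0.027,-0.104,-0.3]
  ],
  "dr": [
    [0,0,-0.005],
    [0,0,-0.01],
    [0,0,-0.015],
    [0,0,-0.015],
    [0,0,-0.015],
    [0,0,-0.015],
    [0,0,-0.015],
    [0,0,-0.015],
    [0,0,-0.015],
    [0,0,-0.015]
  ]
}}

```text
t: 2.2
ee_pos: [539.3, -301.5, 102.6]
orientation: [-3.128, 0.295, -0.0]
ft_force: [0.2, 0.4, -0.1]
width: 87.8
```

```bash
cat >> h.py <<'E'
def st():
    o=telemetry.get_obs(); r=o['orientation']
    from scipy.spatial.transform import Rotation as R
    M=R.from_rotvec(r).as_matrix()
    print('t',o['t'].round(2),'p',o['ee_pos'].round(2),'yaw',np.degrees(np.arctan2(M[1,0],M[0,0])).round(2),'tilt z',M[:,2].round(4),'F',o['ft_force'].round(2),'M',o['moment'].round(2),'w',round(float(o['width']),2)); return o
E
python3 -c "from h import *;st()"
```

```text
Traceback (most recent call last):
  File "h.py", line 17, in st
    print('t',o['t'].round(2),'p',o['ee_pos'].round(2),'yaw',np.degrees(np.arctan2(M[1,0],M[0,0])).round(2),'tilt z',M[:,2].round(4),'F',o['ft_force'].round(2),'M',o['moment'].round(2),'w',round(float(o['width']),2)); return o
              ^^^^^^^^^^^^
AttributeError: 'float' object has no attribute 'round'
```

{"api": "jog_arm", "payload": {
  "travel": [
    [0,0,-0.025],
    [0,0,-0.05],
    [0,0,-0.075],
    [0,0,-0.1],
    [0,0,-0.125],
    [0,0,-0.145],
    [0,0,-0.165],
    [-0.001,0,-0.175],
    [-0.001,0,-0.185],
    [-0.001,0,-0.185]
  ],
  "dr": [
    [0,0,0],
    [0,0,0],
    [0,0,0],
    [0,0,0],
    [0,0,0],
    [0,0,0],
    [0,0,0],
    [0,0,0],
    [0,0,0],
    [0,0,0]
  ]
}}

```text
t: 3.2
ee_pos: [538.8, -301.4, 28.2]
orientation: [-3.127, 0.295, 0.0]
ft_force: [-0.4, -0.0, 0.0]
width: 87.6
```

{"api": "jog_arm", "payload": {
  "travel": [
    [0,0,0],
    [0,0,0],
    [0,0,0],
    [0,0,0],
    [0,0,0],
    [0,0,0],
    [0,0,0],
    [0,0,0],
    [0,0,0],
    [0,0,0]
  ],
  "dr": [
    [0,0,0],
    [0,0,0],
    [0,0,0],
    [0,0,0],
    [0,0,0],
    [0,0,0],
    [0,0,0],
    [0,0,0],
    [0,0,0],
    [0,0,0]
  ],
  "hand": -1
}}

```text
t: 4.2
ee_pos: [538.8, -301.4, 28.2]
orientation: [-3.127, 0.295, 0.0]
ft_force: [-0.1, -0.3, 0.4]
width: 29.3
```

```bash
sed -i "s/o\['t'\].round(2)/round(float(o['t']),2)/" h.py; python3 -c "from h import *;st()"
```

```text
t 4.2 p [ 538.82 -301.43   28.19] yaw -10.79 tilt z [-0.e+00  3.e-04 -1.e+00] F [-0.15 -0.31  0.35] M [-0.08 -0.08 -0.04] w 29.25
```

{"api": "jog_arm", "payload": {
  "travel": [
    [0,0,0.01],
    [0,0,0.03],
    [0,0,0.06],
    [0,0,0.1],
    [0,0,0.15],
    [0,0,0.2],
    [0,0,0.25],
    [0,0,0.28],
    [0,0,0.3],
    [0,0,0.3]
  ],
  "dr": [
    [0,0,0],
    [0,0,0],
    [0,0,0],
    [0,0,0],
    [0,0,0],
    [0,0,0],
    [0,0,0],
    [0,0,0],
    [0,0,0],
    [0,0,0]
  ]
}}

```text
t: 5.2
ee_pos: [539.4, -301.7, 149.6]
orientation: [3.127, -0.295, 0.003]
ft_force: [-0.0, -0.5, -2.6]
width: 29.1
```

```bash
python3 -c "
from h import *
o=st(); d=grab('wrist','wrist2.png'); W=cloud(d); p=W[(W[:,:,2]>120)&(W[:,:,2]<185)&(W[:,:,1]<-150)]; 
a=np.deg2rad(-10.79); t=o['ee_pos']; q=p-t; X=q@[np.cos(a),np.sin(a),0]; Y=q@[-np.sin(a),np.cos(a),0]; Z=q[:,2]
m=(abs(X)<25)&(Y>14); print(m.sum()); 
for lo in range(15,125,10):
  k=m&(Y>lo)&(Y<lo+10); 
  if k.sum()>5: print(lo,k.sum(),np.percentile(X[k],[2,50,98]).round(1),np.median(Z[k]).round(2))
print(np.percentile(Y[m],[98,99.5,100]))
"
```

```text
t 5.2 p [ 539.35 -301.7   149.59] yaw -10.79 tilt z [ 1.9e-03 -7.0e-04 -1.0e+00] F [-0.02 -0.46 -2.64] M [-0.11 -0.01  0.08] w 29.11
22058
15 1934 [-14.7  -0.6  14. ] 16.0
25 2040 [-14.9  -0.6  13.9] 15.95
35 2133 [-14.7  -0.6  13.9] 15.86
45 2229 [-14.8  -0.6  14. ] 15.74
55 2390 [-14.9  -0.3  14. ] 15.68
65 2446 [-14.8  -0.3  13.9] 15.54
75 2640 [-14.8  -0.3  13.9] 15.43
85 2762 [-14.8  -0.3  13.9] 15.35
95 2683 [-14.8  -0.3  14. ] 15.27
105 604 [-15.   -5.4  14.2] 15.15
[105.81921531 107.47336793 108.27571324]
```

View pics/wrist2.png

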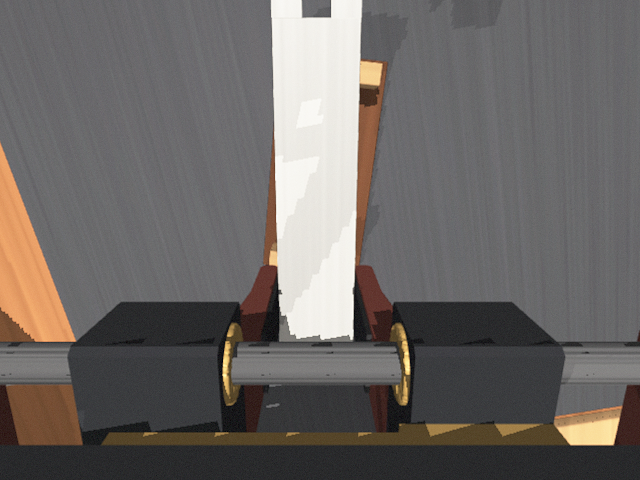

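The notch and blade are straight in the tool frame, with sides at ±14.4 mm and the notch bottom near pixel (316,17). The nose sags about 0.5°. I'll move to in front of the block's mouth.

{"api": "jog_arm", "payload": {
  "travel": [
    [0,0.05,0],
    [0,0.12,0],
    [0,0.2,0],
    [0,0.29,-0.01],
    [0,0.38,-0.03],
    [-0.002,0.47,-0.05],
    [-0.004,0.55,-0.07],
    [-0.006,0.62,-0.1],
    [-0.007,0.67,-0.12],
    [-0.007,0.7,-0.13]
  ],
  "dr": [
    [0,0,0.01],
    [0,0,0.025],
    [0,0,0.045],
    [0,0,0.065],
    [0,0,0.085],
    [0,0,0.105],
    [0,0,0.125],
    [0,0,0.145],
    [0,0,0.16],
    [0,0,0.166]
  ]
}}

```text
t: 6.25
ee_pos: [534.2, -19.1, 95.0]
orientation: [-3.139, -0.118, 0.005]
ft_force: [-0.0, 0.4, -1.5]
width: 29.6
```

{"api": "jog_arm", "payload": {
  "travel": [
    [0,0,0],
    [0,0,0],
    [0,0,0],
    [0,0,0],
    [0,0,0],
    [0,0,0],
    [0,0,0],
    [0,0,0],
    [0,0,0],
    [0,0,0]
  ],
  "dr": [
    [0,0,0],
    [0,0,0],
    [0,0,0],
    [0,0,0],
    [0,0,0],
    [0,0,0],
    [0,0,0],
    [0,0,0],
    [0,0,0],
    [0,0,0]
  ]
}}

```text
t: 7.25
ee_pos: [534.2, -19.0, 95.0]
orientation: [-3.139, -0.118, 0.005]
ft_force: [-0.9, -0.2, -1.2]
width: 29.9
```

```bash
python3 -c "
from h import *
o=st(); d=grab('wrist','wrist3.png')
"
```

```text
t 7.25 p [534.2  -19.03  94.98] yaw 4.32 tilt z [-2.9e-03  6.0e-04 -1.0e+00] F [-0.92 -0.24 -1.16] M [-0.1  -0.1   0.01] w 29.88
```

View pics/wrist3.png

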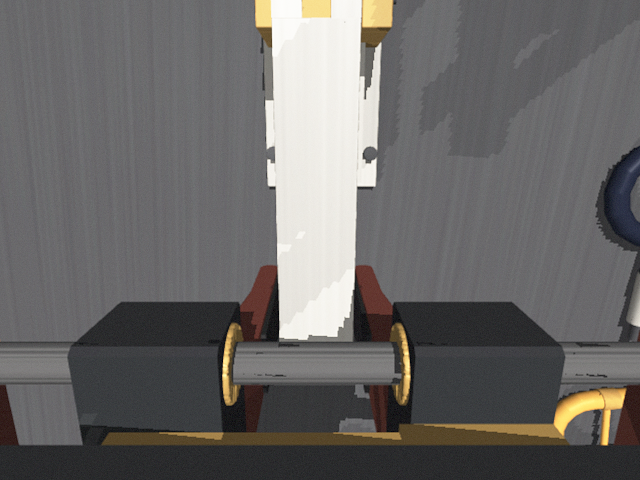

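The wrist view shows the block's front corners at about (257,40) and (392,40), with the blade between them ending at the top of the picture. I'll measure the lateral offset and yaw in this same camera, and compare with the top camera.

```bash
cat >> h.py <<'E'
def tool(P,o,yaw):
    a=np.deg2rad(yaw); q=P-o['ee_pos']; return np.stack([q@[np.cos(a),np.sin(a),0],q@[-np.sin(a),np.cos(a),0],P[...,2]],-1)
E
python3 -c "
from h import *
o=st(); d=load('wrist'); Q=tool(cloud(d),o,4.32)
X,Y,Z=Q[...,0],Q[...,1],Q[...,2]
m=(Z>100)&(Z<116)&(abs(X)<20)&(Y>15)
for lo in range(15,125,15):
  k=m&(Y>lo)&(Y<lo+15)
  if k.sum()>5: print('blade',lo,np.percentile(X[k],[.5,99.5]).round(2),np.median(Z[k]).round(2))
# notch bottom
print('notchY',np.nanmax(Y[m&(abs(X)<4)]))
m=(Z>60)&(Z<72)&(abs(X)<50)&(Y>60)
for r in range(2,50,6):
  k=np.where(m[r])[0]
  if len(k): print('block row',r,'L',X[r,k[0]].round(2),Y[r,k[0]].round(1),'R',X[r,k[-1]].round(2),Y[r,k[-1]].round(1),k[0],k[-1],Z[r,k].mean().round(1))
m=(Z>8)&(Z<20)&(abs(X)<38)&(Y>0)
# foot edges z~16
f=(Z>14)&(Z<19)&(abs(X)<45)&(Y>20)
for r in range(50,190,15):
  k=np.where(f[r])[0]
  if len(k): print('foot',r,X[r,k[0]].round(2),X[r,k[-1]].round(2),Y[r,k[0]].round(1))
d=grab('top'); Q=tool(cloud(d),o,4.32); X,Y,Z=Q[...,0],Q[...,1],Q[...,2]
m=(Z>63)&(Z<69)&(abs(X)<60)&(Y>60)&(Y<270)
p=np.stack([X[m],Y[m]],-1).astype(np.float32); print(cv2.minAreaRect(p))
m=(Z>100)&(Z<116)&(abs(X)<22)&(Y>30)&(Y<130);p=np.stack([X[m],Y[m]],-1).astype(np.float32); print('topblade',cv2.minAreaRect(p))
"
```

```text
t 7.3 p [534.21 -19.03  94.97] yaw 4.32 tilt z [-3.e-03  6.e-04 -1.e+00] F [ 0.61  0.16 -1.47] M [-0.12 -0.11  0.05] w 29.6
blade 15 [-15.45  14.12] 111.03
blade 30 [-15.46  14.15] 110.92
blade 45 [-15.48  14.13] 110.78
blade 60 [-15.48  14.16] 110.66
blade 75 [-15.5   14.13] 110.52
blade 90 [-15.49  14.12] 110.4
blade 105 [-15.46  14.14] 110.32
notchY 102.89509932362239
block row 2 L -27.61 120.0 R 32.2 120.0 254 392 65.5
block row 8 L -27.03 117.2 R 31.83 117.6 255 391 65.3
block row 14 L -27.34 115.2 R 31.97 115.2 255 391 65.4
block row 20 L -27.55 113.1 R 32.14 113.0 255 391 65.4
block row 26 L -27.47 110.4 R 32.2 110.5 255 391 65.5
foot 50 -29.93 34.98 109.3
foot 65 -30.23 34.15 101.5
foot 80 -30.51 35.08 93.6
foot 95 -30.26 34.9 85.5
foot 110 -30.49 35.19 77.3
foot 125 -30.09 34.93 68.8
foot 140 -30.45 34.61 60.2
foot 155 26.64 34.52 51.6
foot 170 -30.41 34.71 42.6
foot 185 -30.72 35.0 33.4
((3.6811351776123047, 166.79251098632812), (92.25699615478516, 59.86459732055664), 89.74512481689453)
topblade ((0.12210783362388611, 54.80113220214844), (4.48627233505249, 0.011811523698270321), 81.86797332763672)
```

{"api": "jog_arm", "payload": {
  "travel": [
    [0.001,0.01,-0.01],
    [0.002,0.02,-0.02],
    [0.003,0.03,-0.03],
    [0.004,0.035,-0.045],
    [0.005,0.038,-0.06],
    [0.005,0.038,-0.07],
    [0.005,0.038,-0.08],
    [0.005,0.038,-0.09],
    [0.005,0.038,-0.09],
    [0.005,0.038,-0.09]
  ],
  "dr": [
    [0.005,-0.002,0],
    [0.005,-0.002,0],
    [0.005,-0.002,0],
    [0.005,-0.002,0],
    [0.005,-0.002,0],
    [0.005,-0.002,0],
    [0.005,-0.002,0],
    [0.005,-0.002,0],
    [0.005,-0.002,0],
    [0.005,-0.002,0]
  ]
}}

```text
t: 8.35
ee_pos: [536.2, -3.9, 58.9]
orientation: [-3.131, -0.118, -0.001]
ft_force: [-0.0, -0.0, -2.8]
width: 29.4
```

```bash
cat > m.py <<'E'
from h import *
import sys
o=st(); d=grab('wrist','wrist4.png'); yaw=float(sys.argv[1]); Q=tool(cloud(d),o,yaw)
X,Y,Z=Q[...,0],Q[...,1],Q[...,2]; b=o['ee_pos'][2]+16
m=(Z>b-3)&(Z<b+3)&(abs(X)<17)&(Y>15)
for lo in range(15,125,15):
  k=m&(Y>lo)&(Y<lo+15)
  if k.sum()>5: print('blade',lo,np.percentile(X[k],[.5,99.5]).round(2),np.median(Z[k&(X<-8)]).round(2),np.median(Z[k&(X>8)]).round(2))
m=(Z>62)&(Z<69)&(abs(X)>17)&(abs(X)<40)&(Y>40)
for r in range(2,70,6):
  k=np.where(m[r])[0]
  if len(k): print('block row',r,'L',X[r,k[0]].round(2),'R',X[r,k[-1]].round(2),Y[r,k[-1]].round(1),Z[r,k].mean().round(1))
f=(Z>14)&(Z<19)&(abs(X)<45)&(Y>0)
for r in range(50,250,25):
  k=np.where(f[r])[0]
  if len(k): print('foot',r,X[r,k[0]].round(2),X[r,k[-1]].round(2),Y[r,k[0]].round(1))
E
python3 m.py 4.3
```

```text
t 8.35 p [536.19  -3.88  58.93] yaw 4.31 tilt z [ 1.0e-04  8.5e-03 -1.0e+00] F [-0.03 -0.05 -2.76] M [-0.12 -0.08 -0.03] w 29.35
blade 15 [-15.51  14.09] 75.17 75.14
blade 30 [-15.54  14.12] 75.11 75.11
blade 45 [-15.52  14.09] 75.14 75.07
blade 60 [-15.55  14.09] 75.09 75.08
blade 75 [-15.55  14.08] 75.15 75.11
blade 90 [-15.59  14.04] 75.08 75.15
blade 105 [-15.55  13.99] 75.05 75.02
block row 2 L -30.0 R 28.96 110.0 65.4
block row 8 L -30.26 R 29.11 108.2 65.4
block row 14 L -30.09 R 28.49 105.7 65.6
block row 20 L -30.51 R 29.24 104.7 65.4
block row 26 L -30.49 R 29.12 102.4 65.2
block row 32 L -30.22 R 28.87 100.5 65.3
block row 38 L -30.51 R 28.67 98.1 65.6
block row 44 L -30.73 R 29.08 96.5 65.3
block row 50 L -29.91 R 28.7 94.7 63.5
foot 75 -33.14 31.93 92.3
foot 100 -32.97 32.09 80.7
foot 125 -33.56 31.95 68.9
foot 150 -33.49 31.99 56.6
foot 175 -33.4 31.79 44.0
foot 200 -33.56 31.95 30.8
```

{"api": "jog_arm", "payload": {
  "travel": [
    [0,0,-0.004],
    [0,0,-0.008],
    [0,0,-0.012],
    [0,0,-0.016],
    [0,0,-0.02],
    [0,0,-0.023],
    [0,0,-0.026],
    [0,0,-0.027],
    [0,0,-0.028],
    [0,0,-0.028]
  ],
  "dr": [
    [0,0,-0.001],
    [0,0,-0.001],
    [0,0,-0.001],
    [0,0,-0.001],
    [0,0,-0.001],
    [0,0,-0.001],
    [0,0,-0.001],
    [0,0,-0.001],
    [0,0,-0.001],
    [0,0,-0.001]
  ]
}}

```text
t: 9.4
ee_pos: [536.3, -3.9, 47.9]
orientation: [-3.131, -0.115, -0.001]
ft_force: [0.4, -0.3, -1.8]
width: 29.4
```

{"api": "jog_arm", "payload": {
  "travel": [
    [0,0,-0.0005],
    [0,0,-0.001],
    [0,0,-0.0015],
    [0,0,-0.002],
    [0,0,-0.0025],
    [0,0,-0.0025],
    [0,0,-0.0025],
    [0,0,-0.0025],
    [0,0,-0.0025],
    [0,0,-0.0025]
  ],
  "dr": [
    [0,0,0],
    [0,0,0],
    [0,0,0],
    [0,0,0],
    [0,0,0],
    [0,0,0],
    [0,0,0],
    [0,0,0],
    [0,0,0],
    [0,0,0]
  ]
}}

```text
t: 10.4
ee_pos: [536.3, -3.9, 46.9]
orientation: [-3.131, -0.115, -0.001]
ft_force: [0.5, 0.3, -3.1]
width: 30.0
```

```bash
python3 m.py 4.2
```

```text
t 10.4 p [536.31  -3.88  46.87] yaw 4.22 tilt z [ 4.0e-04  8.5e-03 -1.0e+00] F [ 0.51  0.3  -3.07] M [-0.15 -0.1  -0.03] w 30.0
blade 15 [-15.55  14.08] 63.04 63.13
blade 30 [-15.58  14.06] 63.07 63.06
blade 45 [-15.59  14.06] 63.05 63.05
blade 60 [-15.58  14.06] 63.09 63.07
blade 75 [-15.59  14.08] 63.09 63.03
blade 90 [-15.58  16.78] 63.02 63.09
blade 105 [-15.59  16.95] 63.03 62.97
block row 2 L -30.5 R 28.76 106.8 65.4
block row 8 L -30.33 R 29.03 105.3 65.4
block row 14 L -30.67 R 28.35 102.9 65.5
block row 20 L -30.47 R 28.6 101.3 65.3
block row 26 L -30.39 R 28.72 99.5 65.3
block row 32 L -30.66 R 28.71 97.6 65.4
block row 38 L -30.74 R 28.5 95.8 65.5
block row 44 L -28.8 R 27.27 94.6 62.5
foot 75 -34.05 31.38 90.8
foot 100 -33.53 31.32 79.9
foot 125 -33.5 31.43 68.7
foot 150 -33.46 31.41 57.1
foot 175 -33.45 31.05 45.3
foot 200 -33.39 31.6 33.1
foot 225 -33.49 31.62 20.3
```

{"api": "jog_arm", "payload": {
  "travel": [
    [-0.001,0.008,-0.0005],
    [-0.0015,0.016,-0.0005],
    [-0.0022,0.024,-0.0005],
    [-0.0028,0.032,-0.0005],
    [-0.0034,0.04,-0.0005],
    [-0.004,0.048,-0.0005],
    [-0.0046,0.056,-0.0005],
    [-0.0052,0.064,-0.0005],
    [-0.0058,0.072,-0.0005],
    [-0.0064,0.08,-0.0005]
  ],
  "dr": [
    [0,0,0],
    [0,0,0],
    [0,0,0],
    [0,0,0],
    [0,0,0],
    [0,0,0],
    [0,0,0],
    [0,0,0],
    [0,0,0],
    [0,0,0]
  ]
}}

```text
t: 11.45
ee_pos: [533.7, 28.4, 46.7]
orientation: [-3.131, -0.115, -0.001]
ft_force: [0.3, 0.7, -1.0]
width: 29.6
```

{"api": "jog_arm", "payload": {
  "travel": [
    [-0.0004,0.004,0],
    [-0.0007,0.008,0],
    [-0.001,0.012,0],
    [-0.0013,0.016,0],
    [-0.0016,0.02,0],
    [-0.0019,0.024,0],
    [-0.0022,0.028,0],
    [-0.0025,0.032,0],
    [-0.0028,0.036,0],
    [-0.0031,0.04,0]
  ],
  "dr": [
    [0,0,0],
    [0,0,0],
    [0,0,0],
    [0,0,0],
    [0,0,0],
    [0,0,0],
    [0,0,0],
    [0,0,0],
    [0,0,0],
    [0,0,0]
  ]
}}

```text
t: 12.45
ee_pos: [532.5, 44.5, 46.7]
orientation: [-3.131, -0.115, -0.001]
ft_force: [0.7, 0.7, -1.3]
width: 29.7
```

```bash
python3 m.py 4.2; python3 -c "
from h import *
d=grab('top'); im=d['pixels'][:,:,::-1]
cv2.imwrite('pics/top2.png',cv2.resize(im[190:250,140:300],(800,300),interpolation=cv2.INTER_CUBIC))"
```

```text
t 12.45 p [532.49  44.51  46.67] yaw 4.22 tilt z [ 4.0e-04  8.5e-03 -1.0e+00] F [ 0.69  0.66 -1.32] M [-0.07 -0.15  0.03] w 29.73
blade 15 [-15.53  14.06] 62.9 62.89
blade 30 [-15.58  14.05] 62.84 62.9
blade 45 [-15.57  16.77] 62.9 62.94
blade 60 [-15.55  16.72] 62.85 62.94
blade 75 [-15.58  16.74] 62.83 62.93
blade 90 [-15.62  16.79] 62.79 62.89
blade 105 [-14.3  15.5] 61.92 62.06
block row 8 L -30.51 R 28.82 104.6 67.5
block row 14 L -30.48 R 28.79 103.1 65.3
block row 20 L -30.37 R 29.27 101.7 65.5
block row 26 L -30.73 R 28.88 99.4 65.4
block row 32 L -30.29 R 28.82 97.7 65.5
block row 38 L -30.32 R 28.87 95.9 65.6
block row 44 L -30.54 R 28.99 94.0 65.5
block row 50 L -30.45 R 29.09 92.2 65.5
block row 56 L -30.3 R 28.86 90.3 65.5
block row 62 L -30.63 R 28.92 88.4 65.3
block row 68 L -30.17 R 29.12 86.6 65.5
foot 200 -33.56 31.77 32.9
foot 225 -33.51 32.12 20.3
```

View pics/top2.png

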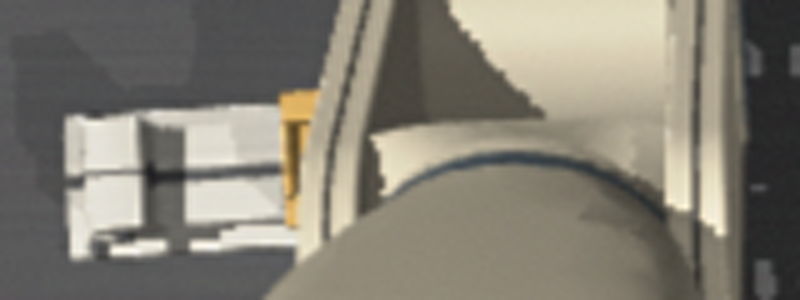

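The blade is under the strap with no contact force, and the arm hides the block from the top camera. Now I'll ease forward slowly, by feel.

{"api": "jog_arm", "payload": {
  "travel": [
    [-0.0002,0.003,0],
    [-0.0004,0.006,0],
    [-0.0007,0.009,0],
    [-0.0009,0.012,0],
    [-0.0011,0.015,0],
    [-0.0013,0.018,0],
    [-0.0015,0.021,0],
    [-0.0018,0.024,0],
    [-0.002,0.027,0],
    [-0.0022,0.03,0]
  ],
  "dr": [
    [0,0,0],
    [0,0,0],
    [0,0,0],
    [0,0,0],
    [0,0,0],
    [0,0,0],
    [0,0,0],
    [0,0,0],
    [0,0,0],
    [0,0,0]
  ]
}}

```text
t: 13.55
ee_pos: [531.6, 56.7, 46.7]
orientation: [-3.131, -0.116, -0.001]
ft_force: [0.3, -0.3, -1.5]
width: 29.8
```

{"api": "jog_arm", "payload": {
  "travel": [
    [-0.0001,0.0012,0],
    [-0.0002,0.0024,0],
    [-0.0003,0.0036,0],
    [-0.0004,0.0048,0],
    [-0.0005,0.006,0],
    [-0.0006,0.0072,0],
    [-0.0006,0.0084,0],
    [-0.0007,0.0096,0],
    [-0.0008,0.0108,0],
    [-0.0009,0.012,0]
  ],
  "dr": [
    [0,0,0],
    [0,0,0],
    [0,0,0],
    [0,0,0],
    [0,0,0],
    [0,0,0],
    [0,0,0],
    [0,0,0],
    [0,0,0],
    [0,0,0]
  ]
}}

```text
t: 14.55
ee_pos: [531.2, 61.5, 46.6]
orientation: [-3.131, -0.116, -0.001]
ft_force: [0.5, 0.4, -2.4]
width: 29.2
```

```bash
python3 m.py 4.2|egrep 't |row|60'
```

```text
t 14.55 p [531.22  61.51  46.64] yaw 4.23 tilt z [ 3.0e-04  8.5e-03 -1.0e+00] F [ 0.52  0.43 -2.4 ] M [-0.15 -0.05  0.06] w 29.18
blade 60 [-15.58  16.76] 62.84 62.95
block row 2 L -30.42 R 28.77 106.4 65.5
block row 8 L -30.09 R 29.02 104.9 65.3
block row 14 L -30.54 R 28.71 103.0 65.4
block row 20 L -30.46 R 29.05 101.5 65.4
block row 26 L -30.24 R 29.08 99.6 65.4
block row 32 L -30.22 R 29.32 97.9 65.4
block row 38 L -29.38 R -29.38 95.0 68.9
block row 56 L -27.7 R 29.48 89.8 68.7
block row 62 L 26.23 R 26.23 87.9 68.8
block row 68 L -30.18 R 28.99 86.5 65.3
```

{"api": "jog_arm", "payload": {
  "travel": [
    [-0.0001,0.001,0],
    [-0.0001,0.002,0],
    [-0.0002,0.003,0],
    [-0.0003,0.004,0],
    [-0.0004,0.005,0],
    [-0.0004,0.006,0],
    [-0.0005,0.007,0],
    [-0.0006,0.008,0],
    [-0.0007,0.009,0],
    [-0.0007,0.01,0]
  ],
  "dr": [
    [0,0,0],
    [0,0,0],
    [0,0,0],
    [0,0,0],
    [0,0,0],
    [0,0,0],
    [0,0,0],
    [0,0,0],
    [0,0,0],
    [0,0,0]
  ]
}}

```text
t: 15.6
ee_pos: [531.0, 65.1, 46.7]
orientation: [-3.131, -0.116, -0.001]
ft_force: [0.2, -4.9, -2.1]
width: 29.4
```

```bash
python3 m.py 4.2|egrep 't |row|60'; python3 -c "
import cv2;i=cv2.imread('pics/wrist4.png');cv2.imwrite('pics/w5c.png',cv2.resize(i[0:110,220:430],(800,420),interpolation=cv2.INTER_CUBIC))"
```

```text
t 15.6 p [530.95  65.12  46.68] yaw 4.24 tilt z [ 4.e-04  8.e-03 -1.e+00] F [ 0.15 -4.88 -2.09] M [-0.96 -0.16  0.02] w 29.39
blade 60 [-15.57  16.69] 62.84 62.88
block row 2 L -30.41 R 28.79 106.5 65.5
block row 8 L -30.36 R 29.05 104.9 65.4
block row 14 L -30.28 R 28.79 103.1 65.4
block row 20 L -30.66 R 28.83 101.2 65.4
block row 26 L -30.55 R 29.07 99.6 65.4
block row 32 L -30.44 R 29.16 97.8 65.4
block row 38 L -30.46 R 28.83 95.9 65.4
block row 50 L -30.89 R 19.21 91.5 68.7
block row 68 L 19.8 R 19.8 86.1 68.4
```

View pics/w5c.png

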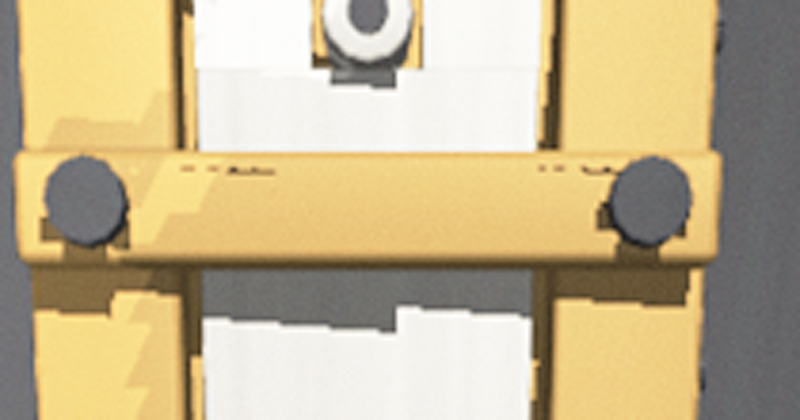

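The crop shows the pin centred in the notch at about (367,25) and touching near the notch bottom. The push force is -4.9 N, about the block's friction, so I've met the pin. Now I'll measure the gap to the end stop.

```bash
python3 -c "
from h import *
o=st(); d=grab('top'); W=cloud(d); e=np.array([-.0733,.9973]); n=np.array([.9973,.0733]); c=np.array([525.5,145.8])
q=W[...,:2]-c; s=q@e; t=q@n; z=W[...,2]
m=(z>57)&(z<64)&(abs(t)<20)&(s>60)&(s<160); print('stop',np.percentile(s[m],[1,99]).round(1),np.percentile(t[m],[2,98]))
m=(z>62)&(z<69)&(abs(t)<30)&(s>20)&(s<75); print('block end',np.percentile(s[m],[90,99]).round(1),m.sum())
m=(z>30)&(z<36)&(abs(t)<20)&(s>40)&(s<110);print('rail top between',np.percentile(s[m],[1,99]).round(1))
m=(z>12)&(z<90)&(abs(t)<35)&(s>100)&(s<200);print('rail end',np.percentile(s[m],[99,99.8]).round(1))
"
```

```text
t 15.65 p [530.96  65.19  46.64] yaw 4.24 tilt z [ 4.e-04  8.e-03 -1.e+00] F [ 0.89 -4.8  -1.35] M [-0.88 -0.18  0.04] w 29.47
stop [111.5 136.1] [-18.82852481  18.54740645]Traceback (most recent call last):
  File "<string>", line 6, in <module>
    m=(z>62)&(z<69)&(abs(t)<30)&(s>20)&(s<75); print('block end',np.percentile(s[m],[90,99]).round(1),m.sum())
                                                                 ~~~~~~~~~~~~~^^^^^^^^^^^^^^
    return _quantile_unchecked(
        a, q, axis, out, overwrite_input, method, keepdims, weights)
    return _ureduce(a,
                    func=_quantile_ureduce_func,
    ...<5 lines>...
                    overwrite_input=overwrite_input,
                    method=method)
    r = func(a, **kwargs)
    result = _quantile(arr,
                       quantiles=q,
    ...<2 lines>...
                       out=out,
                       weights=wgt)
    slices_having_nans = np.isnan(arr[-1, ...])
                                  ~~~^^^^^^^^^
IndexError: index -1 is out of bounds for axis 0 with size 0
```

{"api": "jog_arm", "payload": {
  "travel": [
    [-0.0002,0.003,0],
    [-0.0006,0.008,0],
    [-0.001,0.014,0],
    [-0.0015,0.02,0],
    [-0.0019,0.026,0],
    [-0.0024,0.032,0],
    [-0.0028,0.038,0],
    [-0.0032,0.044,0],
    [-0.0036,0.049,0],
    [-0.0039,0.053,0]
  ],
  "dr": [
    [0,0,0],
    [0,0,0],
    [0,0,0],
    [0,0,0],
    [0,0,0],
    [0,0,0],
    [0,0,0],
    [0,0,0],
    [0,0,0],
    [0,0,0]
  ]
}}

```text
t: 16.7
ee_pos: [529.4, 86.2, 46.6]
orientation: [-3.132, -0.116, -0.001]
ft_force: [0.3, -5.2, -1.6]
width: 29.5
```

```bash
python3 m.py 4.2|egrep 't |blade|row'
```

```text
t 16.7 p [529.35  86.25  46.64] yaw 4.24 tilt z [ 3.0e-04  7.8e-03 -1.0e+00] F [ 0.27 -5.21 -1.6 ] M [-0.95 -0.14 -0.03] w 29.47
blade 15 [-15.54  15.97] 62.85 62.87
blade 30 [-15.53  16.77] 62.92 62.9
blade 45 [-15.53  16.71] 62.85 62.88
blade 60 [-15.55  16.72] 62.82 62.93
blade 75 [-15.52  16.76] 62.8 62.91
blade 90 [-15.62  16.75] 62.77 62.95
blade 105 [-15.54  16.71] 62.69 62.78
block row 2 L -30.26 R 28.88 106.6 65.5
block row 8 L -30.23 R 29.0 104.9 65.5
block row 14 L -30.24 R 28.98 102.9 65.4
block row 20 L -30.43 R 28.71 101.1 65.5
block row 26 L -30.21 R 28.96 99.5 65.4
block row 32 L -30.29 R 29.21 97.8 65.5
block row 38 L -30.47 R 28.88 95.9 65.4
block row 44 L 19.75 R 19.75 93.3 69.0
block row 62 L 26.83 R 26.83 87.9 68.9
block row 68 L -19.98 R -19.98 85.9 69.0
```

The block travels with the blade at a steady 5 N. I'll keep going.

{"api": "jog_arm", "payload": {
  "travel": [
    [-0.0003,0.004,0],
    [-0.0007,0.01,0],
    [-0.0012,0.016,0],
    [-0.0016,0.022,0],
    [-0.0021,0.028,0],
    [-0.0025,0.034,0],
    [-0.0029,0.04,0],
    [-0.0034,0.046,0],
    [-0.0038,0.052,0],
    [-0.0042,0.057,0]
  ],
  "dr": [
    [0,0,0],
    [0,0,0],
    [0,0,0],
    [0,0,0],
    [0,0,0],
    [0,0,0],
    [0,0,0],
    [0,0,0],
    [0,0,0],
    [0,0,0]
  ]
}}

```text
t: 17.75
ee_pos: [527.6, 109.2, 46.6]
orientation: [-3.132, -0.116, -0.001]
ft_force: [0.4, -4.9, -2.2]
width: 29.7
```

{"api": "jog_arm", "payload": {
  "travel": [
    [-0.0002,0.0025,0],
    [-0.0004,0.005,0],
    [-0.0006,0.0075,0],
    [-0.0007,0.01,0],
    [-0.0009,0.0125,0],
    [-0.0011,0.015,0],
    [-0.0013,0.0175,0],
    [-0.0015,0.02,0],
    [-0.0017,0.0225,0],
    [-0.0019,0.025,0]
  ],
  "dr": [
    [0,0,0],
    [0,0,0],
    [0,0,0],
    [0,0,0],
    [0,0,0],
    [0,0,0],
    [0,0,0],
    [0,0,0],
    [0,0,0],
    [0,0,0]
  ]
}}

```text
t: 18.75
ee_pos: [526.9, 119.1, 46.6]
orientation: [-3.132, -0.116, -0.001]
ft_force: [1.4, -5.2, -1.6]
width: 29.6
```

{"api": "jog_arm", "payload": {
  "travel": [
    [-0.0001,0.001,0],
    [-0.0002,0.002,0],
    [-0.0002,0.003,0],
    [-0.0003,0.004,0],
    [-0.0004,0.005,0],
    [-0.0004,0.006,0],
    [-0.0005,0.007,0],
    [-0.0006,0.008,0],
    [-0.0007,0.009,0],
    [-0.0007,0.01,0]
  ],
  "dr": [
    [0,0,0],
    [0,0,0],
    [0,0,0],
    [0,0,0],
    [0,0,0],
    [0,0,0],
    [0,0,0],
    [0,0,0],
    [0,0,0],
    [0,0,0]
  ]
}}

```text
t: 19.75
ee_pos: [526.5, 122.9, 46.6]
orientation: [-3.132, -0.116, -0.0]
ft_force: [0.1, -5.4, -1.5]
width: 29.5
```

```bash
python3 -c "
from h import *
o=st(); d=grab('top'); W=cloud(d); e=np.array([-.0733,.9973]); n=np.array([.9973,.0733]); c=np.array([525.5,145.8])
q=W[...,:2]-c; s=q@e; t=q@n; z=W[...,2]
for lo,hi in((58,64),(62,70),(30,37)):
  m=(z>lo)&(z<hi)&(abs(t)<28)&(s>50)&(s<160); print(lo,m.sum(),np.histogram(s[m],bins=range(50,150,4))[0])
im=d['pixels'][:,:,::-1]; s=load('wrist')
cv2.imwrite('pics/top3.png',cv2.resize(im[195:245,140:240],(800,400),interpolation=cv2.INTER_CUBIC))"
```

```text
t 19.75 p [526.54 122.92  46.6 ] yaw 4.23 tilt z [ 0.      0.0075 -1.    ] F [ 0.1  -5.35 -1.47] M [-0.91 -0.22 -0.04] w 29.51
58 0 [0 0 0 0 0 0 0 0 0 0 0 0 0 0 0 0 0 0 0 0 0 0 0 0]
62 0 [0 0 0 0 0 0 0 0 0 0 0 0 0 0 0 0 0 0 0 0 0 0 0 0]
30 0 [0 0 0 0 0 0 0 0 0 0 0 0 0 0 0 0 0 0 0 0 0 0 0 0]
```

{"api": "jog_arm", "payload": {
  "travel": [
    [-0.0001,0.0008,0],
    [-0.0001,0.0016,0],
    [-0.0002,0.0024,0],
    [-0.0002,0.0032,0],
    [-0.0003,0.004,0],
    [-0.0004,0.0048,0],
    [-0.0004,0.0056,0],
    [-0.0005,0.0064,0],
    [-0.0005,0.007,0],
    [-0.0006,0.0075,0]
  ],
  "dr": [
    [0,0,0],
    [0,0,0],
    [0,0,0],
    [0,0,0],
    [0,0,0],
    [0,0,0],
    [0,0,0],
    [0,0,0],
    [0,0,0],
    [0,0,0]
  ]
}}

```text
t: 20.8
ee_pos: [526.3, 125.9, 46.6]
orientation: [-3.132, -0.116, -0.0]
ft_force: [0.9, -4.9, -2.6]
width: 29.7
```

{"api": "jog_arm", "payload": {
  "travel": [
    [-0.0001,0.0006,0],
    [-0.0001,0.0012,0],
    [-0.0002,0.0018,0],
    [-0.0002,0.0024,0],
    [-0.0003,0.003,0],
    [-0.0003,0.0036,0],
    [-0.0003,0.0042,0],
    [-0.0004,0.0048,0],
    [-0.0004,0.0054,0],
    [-0.0005,0.006,0]
  ],
  "dr": [
    [0,0,0],
    [0,0,0],
    [0,0,0],
    [0,0,0],
    [0,0,0],
    [0,0,0],
    [0,0,0],
    [0,0,0],
    [0,0,0],
    [0,0,0]
  ]
}}

```text
t: 21.8
ee_pos: [526.1, 127.3, 46.6]
orientation: [-3.133, -0.116, -0.0]
ft_force: [2.1, -12.3, -1.3]
width: 29.5
```

Contact with the stop: travel halted and the force rose to 12 N. I'll relax to the measured pose while lowering the blade 0.4 mm onto the floor.

{"api": "jog_arm", "payload": {
  "travel": [
    [0,0,-0.0002],
    [0,0,-0.0004],
    [0,0,-0.0006],
    [0,0,-0.0008],
    [0,0,-0.001],
    [0,0,-0.001],
    [0,0,-0.001],
    [0,0,-0.001],
    [0,0,-0.001],
    [0,0,-0.001]
  ],
  "dr": [
    [0,0,0],
    [0,0,0],
    [0,0,0],
    [0,0,0],
    [0,0,0],
    [0,0,0],
    [0,0,0],
    [0,0,0],
    [0,0,0],
    [0,0,0]
  ]
}}

```text
t: 22.8
ee_pos: [526.2, 127.0, 46.2]
orientation: [-3.133, -0.116, -0.0]
ft_force: [1.0, -5.7, -1.4]
width: 29.5
```

```bash
python3 m.py 4.2|egrep 't |blade|row'; python3 -c "
from h import *
i=cv2.imread('pics/wrist4.png');a=cv2.resize(i[0:110,220:430],(500,262),interpolation=cv2.INTER_CUBIC)
s=grab('side')['pixels'][:,:,::-1]; b=cv2.resize(s[270:380,170:380],(500,262),interpolation=cv2.INTER_CUBIC); cv2.imwrite('pics/c6.png',np.vstack([a,b]))"
```

```text
t 22.8 p [526.17 126.99  46.15] yaw 4.25 tilt z [-1.0e-04  5.9e-03 -1.0e+00] F [ 1.03 -5.74 -1.37] M [-1.15 -0.28 -0.03] w 29.45
blade 15 [-15.52  14.31] 62.51 62.46
blade 30 [-16.96  16.69] 62.53 62.51
blade 45 [-16.87  16.43] 62.59 62.61
blade 60 [-15.62  16.61] 62.68 62.67
blade 75 [-15.6   16.61] 62.67 62.76
blade 90 [-15.49  16.51] 62.77 62.88
blade 105 [-15.53  16.48] 62.79 62.73
block row 2 L -29.91 R 29.18 106.6 65.5
block row 8 L -30.04 R 29.26 104.9 65.4
block row 14 L -30.31 R 29.25 103.0 65.4
block row 20 L -30.3 R 28.82 101.3 65.6
block row 26 L -30.02 R 28.86 99.1 65.5
block row 32 L -30.08 R 29.34 97.7 65.4
block row 38 L -30.09 R 29.0 95.8 65.4
block row 62 L 19.58 R 19.58 87.9 68.6
block row 68 L 25.51 R 25.51 86.0 68.8
```

View pics/c6.png

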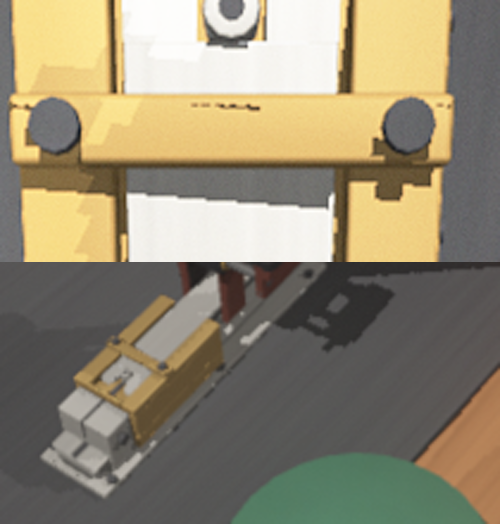

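The pin sits at the notch bottom and the block is flush against the end stop, as the side view shows. Releasing.

{"api": "jog_arm", "payload": {
  "travel": [
    [0,0,0],
    [0,0,0],
    [0,0,0],
    [0,0,0],
    [0,0,0],
    [0,0,0],
    [0,0,0],
    [0,0,0],
    [0,0,0],
    [0,0,0]
  ],
  "dr": [
    [0,0,0],
    [0,0,0],
    [0,0,0],
    [0,0,0],
    [0,0,0],
    [0,0,0],
    [0,0,0],
    [0,0,0],
    [0,0,0],
    [0,0,0]
  ],
  "hand": 0.4
}}

```text
t: 23.9
ee_pos: [526.2, 127.0, 46.2]
orientation: [-3.133, -0.116, -0.0]
ft_force: [0.1, -0.2, -0.8]
width: 61.3
```

```bash
python3 m.py 4.2|egrep 't |blade'; python3 -c "
from h import *
o=telemetry.get_obs();d=load('wrist'); Q=tool(cloud(d),o,4.2); z=Q[...,2]
g=cv2.cvtColor(d['pixels'],cv2.COLOR_RGB2GRAY)
for c in(300,316,330): print(c,[(r,z[r,c].round(1),Q[r,c,1].round(1)) for r in range(0,40,3)])
"
```

```text
t 23.9 p [526.19 126.99  46.17] yaw 4.24 tilt z [-1.e-04  6.e-03 -1.e+00] F [ 0.12 -0.18 -0.83] M [-0.03 -0.08 -0.02] w 61.31
blade 15 [-15.5   14.31] 62.41 62.37
blade 30 [-16.93  16.46] 62.41 62.39
blade 45 [-15.66  16.68] 62.44 62.46
blade 60 [-15.62  16.68] 62.46 62.53
blade 75 [-15.55  16.48] 62.48 62.49
blade 90 [-15.53  16.51] 62.58 62.53
blade 105 [-15.54  16.44] 62.47 62.45
300 [(0, np.float64(63.1), np.float64(107.6)), (3, np.float64(63.0), np.float64(106.7)), (6, np.float64(62.0), np.float64(106.1)), (9, np.float64(63.1), np.float64(104.9)), (12, np.float64(63.0), np.float64(104.0)), (15, np.float64(62.8), np.float64(103.2)), (18, np.float64(62.2), np.float64(102.4)), (21, np.float64(64.1), np.float64(101.1)), (24, np.float64(62.7), np.float64(100.5)), (27, np.float64(61.7), np.float64(99.8)), (30, np.float64(63.3), np.float64(98.5)), (33, np.float64(62.3), np.float64(97.8)), (36, np.float64(61.8), np.float64(97.0)), (39, np.float64(62.8), np.float64(95.9))]
316 [(0, np.float64(67.4), np.float64(106.3)), (3, np.float64(65.5), np.float64(106.0)), (6, np.float64(66.6), np.fl
[... 379 characters left out ...]
np.float64(97.7)), (36, np.float64(61.2), np.float64(97.1)), (39, np.float64(63.0), np.float64(95.8))]
330 [(0, np.float64(58.0), np.float64(109.0)), (3, np.float64(55.5), np.float64(108.8)), (6, np.float64(57.3), np.float64(107.4)), (9, np.float64(56.9), np.float64(106.6)), (12, np.float64(58.2), np.float64(105.3)), (15, np.float64(57.8), np.float64(104.5)), (18, np.float64(58.0), np.float64(103.5)), (21, np.float64(62.6), np.float64(101.4)), (24, np.float64(61.9), np.float64(100.7)), (27, np.float64(62.2), np.float64(99.7)), (30, np.float64(62.4), np.float64(98.7)), (33, np.float64(62.8), np.float64(97.7)), (36, np.float64(62.2), np.float64(97.0)), (39, np.float64(64.1), np.float64(95.6))]
```

{"api": "jog_arm", "payload": {
  "travel": [
    [0,0,0.01],
    [0,0,0.03],
    [0,0,0.06],
    [0,0,0.1],
    [0,0,0.15],
    [0,0,0.2],
    [0,0,0.25],
    [0,0,0.28],
    [0,0,0.3],
    [0,0,0.3]
  ],
  "dr": [
    [0,0,0],
    [0,0,0],
    [0,0,0],
    [0,0,0],
    [0,0,0],
    [0,0,0],
    [0,0,0],
    [0,0,0],
    [0,0,0],
    [0,0,0]
  ]
}}

```text
t: 24.95
ee_pos: [526.7, 127.1, 167.3]
orientation: [-3.133, -0.116, -0.003]
ft_force: [-0.5, 0.2, 0.1]
width: 61.5
```

```bash
python3 -c "
from h import *
st();w=grab('wrist')['pixels'][:,:,::-1]; cv2.imwrite('pics/fin.png',cv2.resize(w[0:260,180:460],(700,590),interpolation=cv2.INTER_CUBIC)) if 0 else cv2.imwrite('pics/fin.png',cv2.resize(w[0:240,210:450],(600,600),interpolation=cv2.INTER_CUBIC))"
```

```text
t 24.95 p [526.73 127.1  167.33] yaw 4.25 tilt z [ 0.0018  0.0064 -1.    ] F [-0.48  0.16  0.1 ] M [-0.07 -0.07 -0.02] w 61.51
```

View pics/fin.png

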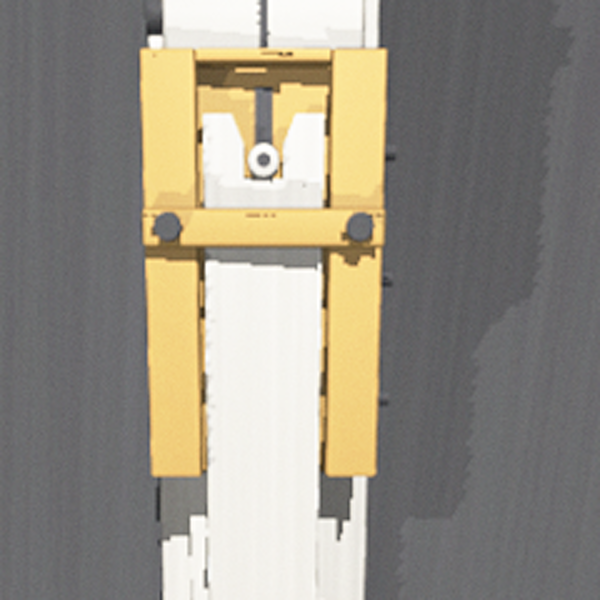

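```bash
python3 -c "
from h import *
o=st();d=load('wrist'); W=cloud(d); Q=tool(W,o,4.2); X,Y,Z=Q[...,0],Q[...,1],Q[...,2]
u=210+263/2.5; v=160/2.5; ui,vi=int(round(u)),int(round(v)); print('pin',Q[vi,ui-3:ui+4].round(1).tolist())
pz=66-.6; T=np.linalg.inv(d['extrinsics']); c=T[:3,3]
def hit(u,v,z):
  r=T[:3,:3]@[(u-d['cx'])/d['fx'],(v-d['cy'])/d['fy'],1]; return tool(c+r*(z-c[2])/r[2],o,4.2).round(2)
g=cv2.cvtColor(d['pixels'],cv2.COLOR_RGB2GRAY); print(g[52:82,ui].tolist()); print(g[60:82,ui-6].tolist(),g[60:82,ui+6].tolist())
print('pin axis',hit(u-.3,v-.3,65.4),'notch bottom',hit(u,210*0+72,62.4),hit(u,73,62.4))
a=Q[(Z>64)&(Z<67)&(abs(X)>18)&(abs(X)<29)&(Y>0)]; print('block Y',a[:,1].min(),a[:,1].max())
m=(Z>57)&(Z<62)&(abs(X)<20)&(Y>a[:,1].max()); print('stop from',np.percentile(Y[m],[0,1,5]) if m.any() else None)
"
```

```text
t 25.0 p [526.18 127.   166.41] yaw 4.25 tilt z [ 4.0e-04  6.1e-03 -1.0e+00] F [ 0.04  0.24 -0.39] M [-0.05 -0.13 -0.03] w 61.49
pin [[-2.4, 106.0, 65.9], [-1.8, 106.0, 66.3], [-1.2, 105.9, 66.9], [-0.6, 105.8, 67.4], [0.0, 105.8, 67.1], [0.6, 106.1, 65.4], [1.3, 106.0, 66.0]]
[109, 113, 112, 106, 95, 224, 255, 255, 244, 150, 108, 118, 115, 108, 160, 232, 245, 239, 193, 101, 215, 251, 250, 244, 235, 235, 236, 233, 234, 236]
[199, 204, 221, 231, 226, 207, 186, 170, 177, 193, 165, 198, 253, 249, 241, 232, 233, 233, 231, 233, 234, 232] [199, 213, 210, 208, 213, 196, 187, 182, 174, 196, 209, 232, 250, 248, 248, 243, 234, 234, 238, 235, 235, 236]
pin axis [ -0.66 106.27  65.4 ] notch bottom [ -0.47 101.87  62.4 ] [ -0.47 101.28  62.4 ]
block Y 27.635631787337804 131.21585441172732
stop from [132.32090431 132.63935974 133.16575514]
```

```bash
python3 -c "
from h import *
print(ticket.close_job())"
```

```text
the job is handed in; nothing more can be done
None
```

The blade is flat in the slot and under the keeper strap, with its notch home on the pin and the block against the end stop. I let go, lifted clear and handed the job in at about 25 s of the 69 s allowed.

- **Pin:** I eased the blade forward until it met the pin. It then drove the block along the rail at a steady 5 N.
- **Stop:** at the end stop the push rose to 12 N, and I relaxed it before opening the fingers.
- **Seating:** after release, the blade measured flat and 3 mm below the wall tops, as it should on the slot floor. The pin's axis was about 4.0 mm ahead of the notch bottom, which is the fully home position.
- **Block at the stop:** the last camera check showed about 1 mm between the block and the stop. That is within the camera's accuracy, and both the force felt there and the side view say they are touching.
- **Top camera:** it was blocked by the arm during the final push, so that stretch was done by feel. I did not take another overall picture of the bystanders, but the arm's path stayed clear of them.

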